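# Put the mixed-up things back on their own instruments

## Task

The four things on the small instruments have got mixed up: each stands on another's place. Rearrange them so that the check weight stands in the middle of the balance pan, the porcelain crucible in the middle of the hotplate, the blue-capped bottle in the middle of the orbital shaker and the blue sample tube in the middle of the aluminium cooling block. The empty cork mat is free for parking a thing on the way; keep everything upright throughout and let no thing topple.

Things in the scene. Friction and masses are not known exactly. Their poses are not given: they have to be found in the camera images.
- weight: Check weight of bare steel: upright cylinder 44 mm in diameter and 48 mm high, with a small knob on top (25 mm in diameter, its top 72 mm above the underside); about 0.5 kg. Grip it across the 44 mm body, about 35 mm above the underside. Origin: centre of the underside, z up.
- crucible: Open white porcelain crucible, round, 50 mm high, 49 mm in diameter at the rim and 41 mm at the foot, wall 3 mm; about 70 g. Grip it across the outside, about 35 mm above the foot. Origin: centre of the underside, z up.
- bottle: Clear bottle with blue screw cap, 63 mm in diameter and 141 mm high; about 0.22 kg. Grip it across the cap (48 mm in diameter, from 114 to 141 mm above the underside, fixed tight). It stands on an instrument; ignore the bottles at the back of the bench. Origin: centre of the underside, z up.
- tube: Blue capped sample tube, standing upright, 25 mm in diameter and 68 mm high; about 30 g. Grip it across the 22 mm shaft, about 45 mm above the underside. Origin: centre of the underside, z up.
- balance: Balance: low grey case 120 x 110 mm with a round steel pan 90 mm in diameter, display on the front. Flat top 40 mm above the bench. Fixed. Origin on the bench plane below the centre of the top; z up, -x to its front. One of the four things stands on it at the start.
- hotplate: Hotplate: low white case 120 x 110 mm with a square black glass-ceramic top 92 x 92 mm with a thin printed ring, two black knobs on the front (not the taller stirrer by the wall). Flat top 40 mm above the bench. Fixed. Origin on the bench plane below the centre of the top; z up, -x to its front. One of the four things stands on it at the start.
- shaker: Orbital shaker: low black case 120 x 110 mm with a square pale platform 96 x 96 mm, dotted with rows of small dark holes (flush), one black knob on the front. It does not move. Flat top 40 mm above the bench. Fixed. Origin on the bench plane below the centre of the top; z up, -x to its front. One of the four things stands on it at the start.
- cooler: Cooling block: bare aluminium block 100 x 100 mm with fins on its sides and a plain flat top. Flat top 40 mm above the bench. Fixed. Origin on the bench plane below the centre of the top; z up, -x to its front. One of the four things stands on it at the start.
- cork_mat: Round cork mat 100 mm in diameter, 6 mm thick, lying empty on the bench: the free parking spot. Fixed to the bench. Origin: centre of its underside, on the bench plane. The five places (four instruments and mat) are at least 150 mm apart, centre to centre.
Not all that is in view belongs to the job. What is shaped like the weight but orange or yellow is not meant.

How it is judged:
At the end, for the whole second after the job is handed in: Check weight on the balance, crucible on the hotplate, bottle on the shaker, tube on the cooling block: each with its centre within 15 mm of the centre of the top, standing on it, upright within 0.1 rad and at rest (horizontal distance between weight and balance below 0.015 m and z of weight in the frame of balance between 0.035 and 0.046 m and angle between each of weight, crucible, bottle, tube's own z axis and vertical below 0.1 rad and linear speed of each of weight, crucible, bottle, tube below 0.02 m/s and horizontal distance between crucible and hotplate below 0.015 m and z of crucible in the frame of hotplate between 0.035 and 0.046 m and horizontal distance between bottle and shaker below 0.015 m and z of bottle in the frame of shaker between 0.035 and 0.046 m and horizontal distance between tube and cooler below 0.015 m and z of tube in the frame of cooler between 0.035 and 0.046 m); the robot touches nothing.
It fails at once if the weight topples (tilts more than 0.6 rad) (angle between weight's own z axis and vertical above 0.6 rad).
It fails at once if the crucible topples (tilts more than 0.6 rad) (angle between crucible's own z axis and vertical above 0.6 rad).
It fails at once if the bottle topples (tilts more than 0.6 rad) (angle between bottle's own z axis and vertical above 0.6 rad).
It fails at once if the tube topples (tilts more than 0.6 rad) (angle between tube's own z axis and vertical above 0.6 rad).
It also fails if it takes over 125 s, if anything falls off the work surface, if the arm or the gripper's body presses on something with over 40 N, if the wrist force passes 120 N, or if a joint passes its speed limit or range.

## Robot

A 6-joint arm with a two-finger parallel gripper is mounted at the origin on a cart in front of the work surface, level with it; the furniture and walls round the work are solid. World frame = base frame: x ahead of the robot, y to its left, z up, the work surface at z = 0. Lengths are in m, angles in rad, forces in N, time in s.
With the tool pointing down it reaches from about 0.3 to 0.875 m from the base axis. Payload 6.4 kg.
Tool frame: the origin (TCP) lies at the very end of the fingers, on their centre line; the grasp point (between the pads) lies 19 mm behind it; z points along the fingers, y is the line along which they close (so a half turn about z gives the same grasp; the last joint's range is limited). The gripper opens to 85 mm and grips with 20 to 120 N. Pads are 22 mm wide; open, the fingers measure 114 mm over their backs; the gripper's body (76 mm by 85 mm) begins 54 mm behind the grasp point. The pads swing forward as they close: fully open they stand 13 mm farther back than shut.
Start: joints at [-1.497, 0.181, 1.607, -0, 1.354, -0.206], TCP at [0.159, -0.553, 0.231] pointing down, gripper open.
Joint ranges: [-2.99, 2.99], [-0.89, 2.07], [0.3, 2.58], [-1.14, 4.28], [0, 2.63], [-3.12, 3.12]. Speed limits (rad/s): [2.57, 2.57, 3.01, 3.14, 3.14, 3.14].

## Interface

Orientations are given as a unit quaternion [w, x, y, z].
In Python, from bench import ctrl gives the robot as it stands.
- The arm moves only by the tool jog_arm, never from a script. Its argument "series" is a list that holds one entry, the list of rows, each a list of 7 numbers: the shift along the tool's x, y, z in mm, then the turn, a rotation vector about the tool's x, y, z in rad, then the finger opening in mm, from 0 to 85.4. In form: [[[tx, ty, tz, rx, ry, rz, gripper], ...]]. A call has exactly 10 rows; each row shifts and turns the commanded pose from where the row before left it, along the tool's axes as they then stand; what a row does not reach is not made up. A row lasts 1/10 s, in which the tool goes at most 50 mm and 8.59 degrees, less where a joint would pass 70% of its speed; a pose out of reach is approached as far as the arm can. A call with a gripper value outside its range is refused whole. The fingers move at their own pace and stop on an object; the grip force is fixed at half the most. Time passes only in rows, so rows that do not move let the fingers close, or fill a call up. It gives the time, the measured TCP pose, the force, the opening and the grip force at its end, in the units of the state.
- ctrl.get_obs(): the state, without advancing time (a new reading comes with each control period).
- ctrl.camera(name): name is "scene" or "top" or "wrist"; returns a dict with "frame" (400x640x3 uint8, blue, green, red), "z_map" (400x640 float32, m along the optical axis (not along the pixel's ray), 0 where there is no reading), "fx", "fy", "cx", "cy" (pixels), "xyz" and "rotation" of the camera in the world. Camera axes: x right, y down, z forward; pixel columns grow to the right and rows downward; lengths in m; the calibration is good to about 2 mm. A picture is of the moment at which its call begins.
- ctrl.hand_in(): hands the job in; it is judged then, once.
The state is a dict: "time_s": time; "q": joint angles; "dq": joint speeds; "joint_efforts": joint torques, N m; "eef_pos": TCP position; "eef_rot": TCP orientation; "wrist_force": force on the tool from outside, world axes, zero at the start; "torque": the same for the moment, N m; "opening": opening from 0.0 (shut) to 1.0 (fully open); "grasp_force": force on a finger pad.
Only numpy, scipy, OpenCV 4.12 (cv2) and the standard library are available. Lean on these libraries where they do the work, as an engineer would, in place of code of your own. Each camera call takes 0.05 s, during which the arm holds its last target. There are 200 camera calls.

## Working session

There is one attempt and no reset: what is moved stays moved. The work goes in short steps, Python scripts to look and compute and a tool call to move; the robot and the scene stay as the last step left them, time stands still between calls to the robot, and variables do not carry over. Pictures are saved under pics/ and viewed, at most 14 in all, crops included, and the job is handed in when it is done.

Besides the shell and the picture viewer there is one more tool, called as name(argument=value, ...) on one line, values as JSON. jog_arm: Moves the arm, as the interface text tells. Its arguments: {"type":"object","properties":{"series":{"type":"array"}},"required":["series"]}

```bash
mkdir -p pics; ls; cat > h.py <<'E'
import numpy as np, cv2
from bench import ctrl
def snap(n):
    c=ctrl.camera(n); np.savez(f'{n}.npz',**c); return c
def world(c,u,v,z=None):
    R=np.array(c['rotation'],float); 
    if R.shape!=(3,3):
        from scipy.spatial.transform import Rotation as Ro
        R=Ro.from_quat(R,scalar_first=True).as_matrix()
    d=R@np.array([(u-c['cx'])/c['fx'],(v-c['cy'])/c['fy'],1.]); o=np.array(c['xyz'],float)
    k=(z-o[2])/d[2] if z is not None else c['z_map'][int(v),int(u)]
    return o+k*d
E
python3 - <<'E'
from h import *
for n in('top','scene'):
    c=snap(n); cv2.imwrite(f'pics/{n}0.png',c['frame']); print(n,c['xyz'],c['rotation'],c['fx'])
print(ctrl.get_obs())
E
```

```text
pics
top [0.35538394 0.07417022 1.30422719] [ 0.05495985 -0.69492718  0.71532068 -0.04870277] 477.75232164711184
scene [ 0.86451942 -0.64264182  1.10621437] [-0.3131353   0.92756394  0.19464268 -0.06070954] 462.5132929414675
{'time_s': 0.1, 'q': array([-1.49733590e+00,  1.81471528e-01,  1.60792343e+00, -9.65008629e-06,
        1.35380710e+00, -2.06292160e-01]), 'dq': array([ 0.00089945, -0.00137906, -0.003457  ,  0.0013823 ,  0.00037167,
        0.00040291]), 'joint_efforts': array([ 1.49024399e-04, -4.45878196e+01, -3.52237594e+01, -3.08415620e-04,
        4.14937691e-03,  2.98899022e-05]), 'eef_pos': array([ 0.15874794, -0.55212412,  0.23046411]), 'eef_rot': array([-8.03241299e-04,  9.90232785e-01,  1.39421603e-01,  4.87050791e-05]), 'wrist_force': array([ 0.01338925, -0.36761468, -0.33566832]), 'torque': array([ 0.02062469, -0.00990344, -0.01647716]), 'grasp_force': 0.0, 'opening': 0.9977536075891175}
```

View pics/top0.png

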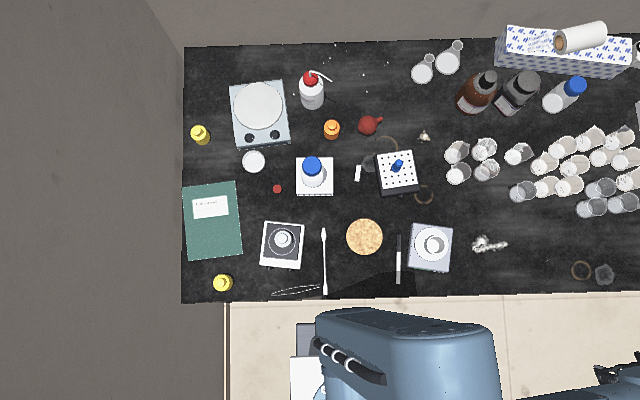

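View pics/scene0.png

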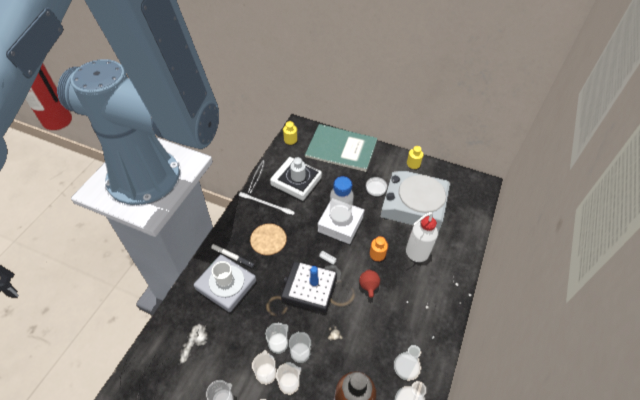

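The top view shows the weight on the hotplate (282,240), the bottle on the cooling block (313,175), the tube on the shaker (397,170), the crucible on the balance (432,245) and the cork mat empty at (364,237). So this comes down to two swaps.

```bash
python3 - <<'E'
from h import *
from scipy.spatial.transform import Rotation as Ro
def load(n):
    return {k:v for k,v in np.load(n+'.npz').items()}
for n in('top','scene'):
    c=load(n); R=c['rotation']; 
    R=Ro.from_quat(R,scalar_first=True).as_matrix()
    v,u=np.mgrid[:400,:640]; z=c['z_map']
    P=np.stack([(u-c['cx'])/c['fx']*z,(v-c['cy'])/c['fy']*z,z],-1)@R.T+c['xyz']
    np.save(n+'_P.npy',P)
    print(n,'bench z',np.median(P[...,2][(abs(P[...,2])<.02)&(z>0)]))
    m=((abs(P[...,2]-.04)<.008)&(z>0)).astype(np.uint8)
    k,l,s,_=cv2.connectedComponentsWithStats(m)
    for i in range(1,k):
        if s[i,4]<400: continue
        q=P[l==i]; 
        r=cv2.minAreaRect((q[:,:2]*1000).astype(np.float32)); print('plat',s[i],np.median(q[:,2]).round(4),np.round(r[0],1),np.round(r[1],1),round(r[2],1))
        # things over it
        cx,cy=np.array(r[0])/1000
        t=(np.hypot(P[...,0]-cx,P[...,1]-cy)<.06)&(P[...,2]>.055)&(z>0)
        if t.sum()>10:
            q=P[t]; h=q[:,2].max(); tt=q[q[:,2]>h-.012]
            print('   thing top',h.round(4),tt.mean(0).round(4),len(tt),cv2.minEnclosingCircle((tt[:,:2]*1000).astype(np.float32)))
    f=cv2.cvtColor(c['frame'],cv2.COLOR_BGR2HSV)
    m=cv2.inRange(f,(8,60,120),(25,160,255)); k,l,s,ce=cv2.connectedComponentsWithStats(m)
    for i in range(1,k):
        if s[i,4]>300:
            r=cv2.minEnclosingCircle((P[l==i][:,:2]*1000).astype(np.float32)); print('cork?',s[i],r)
    if n=='top': cv2.imwrite('pics/crop0.png',cv2.resize(c['frame'][130:290,240:460],None,fx=3.6,fy=3.6,interpolation=cv2.INTER_CUBIC)[:600])
E
```

```text
top bench z -0.00020057017529784282
plat [ 162   25  344  375 1656] 0.0403 [790.4 250.6] [ 682.8 1367.6] 45.8
   thing top 0.0856 [0.7999 0.2415 0.0778] 1043 ((790.6134033203125, 250.39559936523438), 59.89010238647461)
plat [ 375  149   45   48 1361] 0.0388 [ 632.3 -143.2] [118.6 107.5] 8.5
   thing top 0.1127 [ 0.6419 -0.1365  0.1062] 50 ((642.4961547851562, -137.2605743408203), 10.45697021484375)
plat [296 157  37  37 723] 0.0397 [631.2  81.7] [ 98.1 100.9] 88.7
   thing top 0.1873 [0.6249 0.0867 0.1804] 288 ((625.196533203125, 86.90445709228516), 23.806612014770508)
plat [ 260  221   44   48 1269] 0.0386 [446.4 172.9] [107.6 118.9] 84.2
   thing top 0.1148 [0.4568 0.1669 0.1101] 77 ((457.05804443359375, 167.0738067626953), 12.130045890808105)
plat [ 409  223   44   49 1035] 0.0367 [ 428.5 -220.7] [107.4 118.2] 80.7
   thing top 0.0951 [ 0.4302 -0.2236  0.0886] 92 ((430.5804443359375, -222.02796936035156), 24.589277267456055)
cork? [ 346  218   37   37 1033] ((427.1078796386719, -6.04219913482666), 107.60291290283203)
scene bench z -0.0003287577059355451
plat [ 205   72  308  100 1
[... 260 characters left out ...]
91] 52 ((458.4100341796875, 163.13406372070312), 13.339166641235352)
plat [318 203  46  36 669] 0.0394 [632.5  78.3] [103.2 100.5] 88.6
   thing top 0.1864 [0.6282 0.0821 0.18  ] 206 ((626.2883911132812, 83.48546600341797), 25.0273380279541)
plat [ 196  256   58   50 1016] 0.0371 [ 431.7 -224.6] [106.9 119.2] 80.4
   thing top 0.0952 [ 0.4308 -0.2236  0.0878] 101 ((431.9859619140625, -225.02127075195312), 24.79167366027832)
plat [ 281  262   55   47 1386] 0.039 [ 635.9 -147.1] [117.8 108.3] 7.4
   thing top 0.1106 [ 0.6459 -0.1423  0.1059] 56 ((645.7088012695312, -140.87664794921875), 10.141615867614746)
cork? [250 224  37  31 908] ((646.5441284179688, -323.83551025390625), 386.200439453125)
```

View pics/crop0.png

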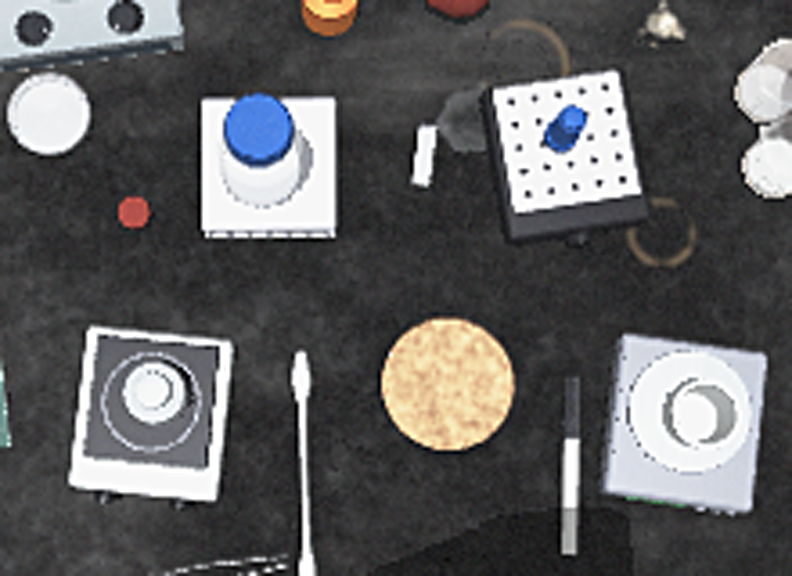

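The crop confirms the layout. The glass top, pan and platform sit slightly behind their case centres, with crop centres at about (154,404), (690,411) and (565,141). The mat is at about (448,384).

```bash
python3 - <<'E'
from h import *
c={k:v for k,v in np.load('top.npz').items()}
for n,x,y,z in[('glass',154,404,.04),('pan',690,411,.04),('shaker',565,141,.04),('cooler',268.5,164.5,.04),('cork',448,384,.006)]:
    print(n,(world(c,(x+.5)/3.6+239.5,(y+.5)/3.6+129.5,z)*1000).round(1)+np.array([1.4,-1.9,0]))
E
```

```text
glass [454.  168.5  40. ]
pan [ 437.5 -224.3   40. ]
shaker [ 642.5 -143.7   40. ]
cooler [631.3  79.3  40. ]
cork [465.3 -51.3   6. ]
```

jog_arm(series=[[[0,0,0,0,0,0.14,85],[0,0,0,0,0,0.14,85],[45,0,0,0,0,0,85],[45,0,0,0,0,0,85],[45,0,0,0,0,0,85],[45,0,0,0,0,0,85],[45,0,0,0,0,0,85],[0,0,0,0,0,0,85],[0,0,0,0,0,0,85],[0,0,0,0,0,0,85]]])

```text
time_s: 1.1
eef_pos: [0.3829, -0.5526, 0.2307]
eef_rot: [-0.0, 1.0, -0.0, -0.0]
wrist_force: [-0.2, 0.4, 0.1]
opening: 0.993
grasp_force: 0.0
```

jog_arm(series=[[[6,-41,0,0,0,0,85],[6,-41,0,0,0,0,85],[6,-41,0,0,0,0,85],[6,-41,0,0,0,0,85],[6,-41,0,0,0,0,85],[6,-41,0,0,0,0,85],[6,-41,0,0,0,0,85],[6,-41,0,0,0,0,85],[0,-1,35,0,0,0,85],[0,0,35,0,0,0,85]]])

```text
time_s: 2.1
eef_pos: [0.432, -0.2239, 0.1622]
eef_rot: [0.002, 1.0, 0.0, 0.002]
wrist_force: [0.4, -0.0, -0.5]
opening: 0.995
grasp_force: 0.0
```

```bash
python3 - <<'E'
from h import *
c=snap('wrist'); cv2.imwrite('pics/w0.png',c['frame']); print(c['xyz'],c['rotation'],ctrl.get_obs()['eef_pos'])
E
```

```text
[ 0.50512192 -0.22324442  0.30383518] [ 0.1040981   0.69981214 -0.6994625  -0.10088987] [ 0.42841926 -0.22158623  0.1554104 ]
```

View pics/w0.png

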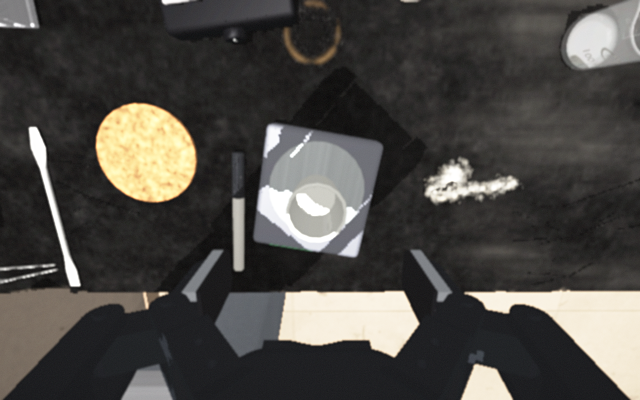

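The wrist view shows the crucible on the balance, with its rim centred at about (316,211), between the two open fingers.

```bash
python3 - <<'E'
from h import *
c={k:v for k,v in np.load('wrist.npz').items()}
for n,x,y,z in[('rim',316.5,211,.09),('pan',319,189,.04),('cork',146,152,.006)]:
    print(n,(world(c,x,y,z)*1000).round(1))
print(ctrl.get_obs()['eef_pos'])
E
```

```text
rim [ 431.6 -224.4   90. ]
pan [ 436.  -226.9   40. ]
cork [465.7 -52.6   6. ]
[ 0.42841926 -0.22158623  0.1554104 ]
```

jog_arm(series=[[[0,0,35,0,0,0,85],[0,0,35,0,0,0,85],[0,0,20,0,0,0,85],[0,0,12,0,0,0,85],[0,0,0,0,0,0,85],[0,0,0,0,0,0,30],[0,0,0,0,0,0,30],[0,0,0,0,0,0,30],[0,0,0,0,0,0,30],[0,0,0,0,0,0,30]]])

```text
time_s: 3.15
eef_pos: [0.4329, -0.2245, 0.0612]
eef_rot: [0.001, 1.0, 0.0, 0.001]
wrist_force: [-2.0, 0.3, 8.4]
opening: 0.546
grasp_force: 60.3
```

jog_arm(series=[[[0,0,-15,0,0,0,30],[0,0,-25,0,0,0,30],[0,0,-20,0,0,0,30],[5,-25,0,0,0,0,30],[7,-37,0,0,0,0,30],[7,-37,0,0,0,0,30],[7,-37,0,0,0,0,30],[6,-25,0,0,0,0,30],[1,-11,10,0,0,0,30],[0,0,20,0,0,0,30]]])

```text
time_s: 4.15
eef_pos: [0.4665, -0.0509, 0.0905]
eef_rot: [0.001, 1.0, 0.001, 0.002]
wrist_force: [0.5, -1.1, -1.4]
opening: 0.545
grasp_force: 61.6
```

jog_arm(series=[[[0,0,25,0,0,0,30],[0,0,20,0,0,0,30],[0,0,10,0,0,0,30],[0,0,4,0,0,0,30],[0,0,0,0,0,0,30],[0,0,0,0,0,0,30],[0,0,0,0,0,0,30],[0,0,0,0,0,0,30],[0,0,0,0,0,0,30],[0,0,0,0,0,0,30]]])

```text
time_s: 5.15
eef_pos: [0.4651, -0.0518, 0.0305]
eef_rot: [0.0, 1.0, -0.0, 0.0]
wrist_force: [-0.5, -0.1, -0.9]
opening: 0.552
grasp_force: 61.6
```

jog_arm(series=[[[0,0,2,0,0,0,30],[0,0,1.5,0,0,0,30],[0,0,0,0,0,0,30],[0,0,0,0,0,0,85],[0,0,0,0,0,0,85],[0,0,0,0,0,0,85],[0,0,0,0,0,0,85],[0,0,-20,0,0,0,85],[0,0,-40,0,0,0,85],[0,0,-40,0,0,0,85]]])

```text
time_s: 6.15
eef_pos: [0.464, -0.0514, 0.1272]
eef_rot: [-0.0, 1.0, -0.0, -0.001]
wrist_force: [1.4, -0.4, 0.3]
opening: 0.994
grasp_force: 0.0
```

jog_arm(series=[[[0,-20,-20,0,0,0,85],[0,-40,0,0,0,0,85],[-2,-40,0,0,0,0,85],[-3,-40,0,0,0,0,85],[-2,-40,0,0,0,0,85],[0,-25,0,0,0,0,85],[0,-12,0,0,0,0,85],[0,0,0,0,0,0,85],[0,0,0,0,0,0,85],[0,0,0,0,0,0,85]]])

```text
time_s: 7.15
eef_pos: [0.4581, 0.1641, 0.1467]
eef_rot: [0.0, 1.0, -0.001, -0.0]
wrist_force: [-0.2, 0.6, -0.7]
opening: 0.997
grasp_force: 0.0
```

```bash
python3 - <<'E'
from h import *
c=snap('wrist'); cv2.imwrite('pics/w1.png',c['frame']); print(ctrl.get_obs()['eef_pos'])
E
```

```text
[0.45818342 0.16409133 0.14674617]
```

View pics/w1.png

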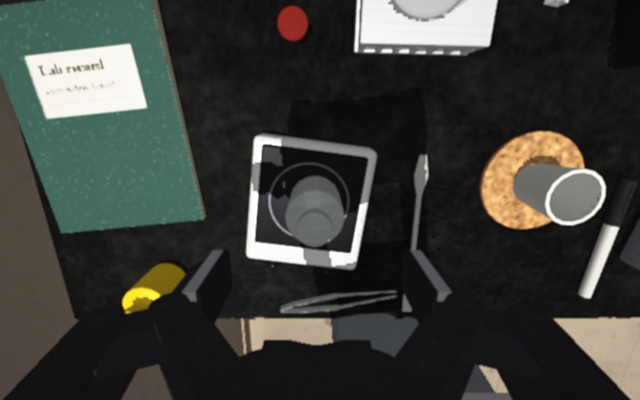

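The crucible stands upright on the mat. The weight, with its knob at about (315,226), is centred between the fingers, and the glass is at about (313,204).

```bash
python3 - <<'E'
from h import *
c={k:v for k,v in np.load('wrist.npz').items()}
for n,x,y,z in[('knob',315,226,.112),('glass',313,204,.04),('ring',308.5,199,.04),('cruc',575,197,.056)]:
    print(n,(world(c,x,y,z)*1000).round(1))
E
```

```text
knob [460.2 164.9 112. ]
glass [452.  166.9  40. ]
ring [456.7 170.8  40. ]
cruc [463. -50.  56.]
```

jog_arm(series=[[[0,0,30,0,0,0,85],[0,0,35,0,0,0,85],[0,0,18,0,0,0,85],[0,0,7,0,0,0,85],[0,0,0,0,0,0,85],[0,0,0,0,0,0,30],[0,0,0,0,0,0,30],[0,0,0,0,0,0,30],[0,0,0,0,0,0,30],[0,0,0,0,0,0,30]]])

```text
time_s: 8.2
eef_pos: [0.459, 0.1655, 0.0583]
eef_rot: [-0.0, 1.0, -0.0, 0.001]
wrist_force: [-2.2, 0.1, 7.3]
opening: 0.494
grasp_force: 60.4
```

jog_arm(series=[[[0,0,-10,0,0,0,30],[0,0,-25,0,0,0,30],[0,0,-25,0,0,0,30],[0,20,0,0,0,0,30],[-2,35,0,0,0,0,30],[-3,40,0,0,0,0,30],[-3,40,0,0,0,0,30],[-3,40,0,0,0,0,30],[-3,40,0,0,0,0,30],[-3,40,0,0,0,0,30]]])

```text
time_s: 9.2
eef_pos: [0.4402, -0.091, 0.1172]
eef_rot: [-0.0, 1.0, -0.0, -0.0]
wrist_force: [0.4, -0.6, -4.4]
opening: 0.494
grasp_force: 62.2
```

jog_arm(series=[[[-3,40,0,0,0,0,30],[-3,40,0,0,0,0,30],[0,30,0,0,0,0,30],[0,17,0,0,0,0,30],[0,8,0,0,0,0,30],[0,0,20,0,0,0,30],[0,0,20,0,0,0,30],[0,0,10,0,0,0,30],[0,0,0,0,0,0,30],[0,0,0,0,0,0,30]]])

```text
time_s: 10.2
eef_pos: [0.4352, -0.2242, 0.0671]
eef_rot: [-0.0, 1.0, 0.0, -0.0]
wrist_force: [0.2, -0.2, -4.8]
opening: 0.494
grasp_force: 62.3
```

jog_arm(series=[[[0,0,5,0,0,0,30],[0,0,3,0,0,0,30],[0,0,1,0,0,0,30],[0,0,0,0,0,0,30],[0,0,0,0,0,0,85],[0,0,0,0,0,0,85],[0,0,0,0,0,0,85],[0,0,0,0,0,0,85],[0,0,-20,0,0,0,85],[0,0,-40,0,0,0,85]]])

```text
time_s: 11.2
eef_pos: [0.4328, -0.223, 0.1156]
eef_rot: [-0.002, 1.0, -0.0, -0.003]
wrist_force: [0.5, -0.5, -0.3]
opening: 0.996
grasp_force: 0.0
```

jog_arm(series=[[[0,0,-30,0,0,0,85],[4,-25,0,0,0,0,85],[6,-37,0,0,0,0,85],[6,-37,0,0,0,0,85],[6,-37,0,0,0,0,85],[5,-25,0,0,0,0,85],[2,-12,0,0,0,0,85],[0,0,0,0,0,0,85],[0,0,0,0,0,0,85],[0,0,0,0,0,0,85]]])

```text
time_s: 12.2
eef_pos: [0.4639, -0.0529, 0.1478]
eef_rot: [0.0, 1.0, -0.001, 0.0]
wrist_force: [-0.4, 0.4, 0.1]
opening: 0.997
grasp_force: 0.0
```

```bash
python3 - <<'E'
from h import *
c=snap('wrist'); cv2.imwrite('pics/w2.png',c['frame']); print(ctrl.get_obs()['eef_pos'])
E
```

```text
[ 0.46388162 -0.05286664  0.14777174]
```

View pics/w2.png

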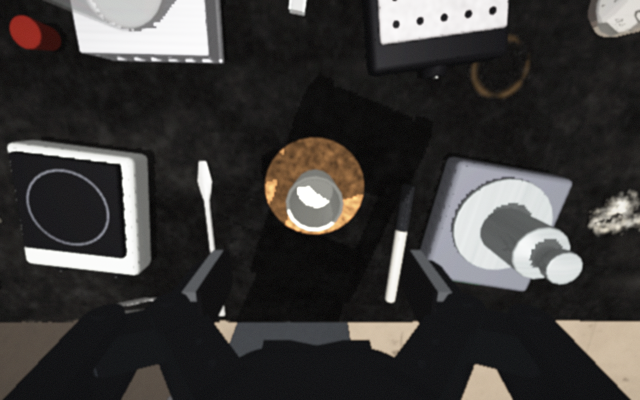

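The weight stands on the pan, with its base inside the pan disc (504,225). The crucible is at (316,201) between the fingers, and the free glass has its ring at (67,207).

```bash
python3 - <<'E'
from h import *
c={k:v for k,v in np.load('wrist.npz').items()}
for n,x,y,z in[('ring',67,207,.04),('glass',73,205,.04),('cruc',315.5,202,.056),('knob',562,268,.112),('pan',504,225,.04)]:
    print(n,(world(c,x,y,z)*1000).round(1))
E
```

```text
ring [454.9 170.1  40. ]
glass [456.7 164.2  40. ]
cruc [464.4 -52.4  56. ]
knob [ 434.6 -220.4  112. ]
pan [ 437.2 -224.6   40. ]
```

jog_arm(series=[[[0,0,30,0,0,0,85],[0,0,40,0,0,0,85],[0,0,30,0,0,0,85],[0,0,13,0,0,0,85],[0,0,4,0,0,0,85],[0,0,0,0,0,0,85],[0,0,0,0,0,0,30],[0,0,0,0,0,0,30],[0,0,0,0,0,0,30],[0,0,0,0,0,0,30]]])

```text
time_s: 13.25
eef_pos: [0.4652, -0.052, 0.0325]
eef_rot: [0.0, 1.0, 0.0, 0.001]
wrist_force: [-1.4, 1.2, 10.1]
opening: 0.545
grasp_force: 60.0
```

jog_arm(series=[[[0,0,-15,0,0,0,30],[0,0,-35,0,0,0,30],[0,0,-25,0,0,0,30],[0,-22,0,0,0,0,30],[-2,-40,0,0,0,0,30],[-3,-40,0,0,0,0,30],[-3,-40,0,0,0,0,30],[-2,-40,0,0,0,0,30],[0,-26,0,0,0,0,30],[0,-12,0,0,0,0,30]]])

```text
time_s: 14.25
eef_pos: [0.4537, 0.1705, 0.1064]
eef_rot: [-0.0, 1.0, 0.001, 0.001]
wrist_force: [0.7, -1.4, -0.4]
opening: 0.546
grasp_force: 61.7
```

jog_arm(series=[[[0,0,15,0,0,0,30],[0,0,15,0,0,0,30],[0,0,5,0,0,0,30],[0,0,0,0,0,0,30],[0,0,0,0,0,0,30],[0,0,0,0,0,0,30],[0,0,0,0,0,0,30],[0,0,0,0,0,0,30],[0,0,0,0,0,0,30],[0,0,0,0,0,0,30]]])

```text
time_s: 15.25
eef_pos: [0.454, 0.1683, 0.0709]
eef_rot: [-0.0, 1.0, -0.0, 0.0]
wrist_force: [0.8, 0.2, 0.0]
opening: 0.548
grasp_force: 61.7
```

jog_arm(series=[[[0,0,3,0,0,0,30],[0,0,1.5,0,0,0,30],[0,0,0,0,0,0,30],[0,0,0,0,0,0,85],[0,0,0,0,0,0,85],[0,0,0,0,0,0,85],[0,0,0,0,0,0,85],[0,0,-15,0,0,0,85],[0,0,-35,0,0,0,85],[0,0,-40,0,0,0,85]]])

```text
time_s: 16.25
eef_pos: [0.4526, 0.1681, 0.156]
eef_rot: [0.0, 1.0, -0.0, -0.002]
wrist_force: [0.7, -0.1, -0.5]
opening: 0.992
grasp_force: 0.0
```

jog_arm(series=[[[0,20,0,0,0,0,85],[0,40,0,0,0,0,85],[0,40,0,0,0,0,85],[0,40,0,0,0,0,85],[0,40,0,0,0,0,85],[0,40,0,0,0,0,85],[25,30,0,0,0,0,85],[35,25,0,0,0,0,85],[40,20,0,0,0,0,85],[40,10,0,0,0,0,85]]])

```text
time_s: 17.25
eef_pos: [0.5952, -0.139, 0.1562]
eef_rot: [0.0, 1.0, -0.001, 0.0]
wrist_force: [0.0, -0.2, 0.6]
opening: 0.995
grasp_force: 0.0
```

jog_arm(series=[[[30,2,0,0,0,0,85],[15,0,0,0,0,0,85],[5,0,0,0,0,0,85],[0,0,0,0,0,0,85],[0,0,0,0,0,0,85],[0,0,0,0,0,0,85],[0,0,0,0,0,0,85],[0,0,0,0,0,0,85],[0,0,0,0,0,0,85],[0,0,0,0,0,0,85]]])

```text
time_s: 18.25
eef_pos: [0.6438, -0.1388, 0.1564]
eef_rot: [0.0, 1.0, -0.0, 0.0]
wrist_force: [0.1, -0.6, -0.6]
opening: 0.996
grasp_force: 0.0
```

```bash
python3 - <<'E'
from h import *
c=snap('wrist'); cv2.imwrite('pics/w3.png',c['frame']); print(ctrl.get_obs()['eef_pos'])
E
```

```text
[ 0.6438566  -0.13875632  0.15636157]
```

View pics/w3.png

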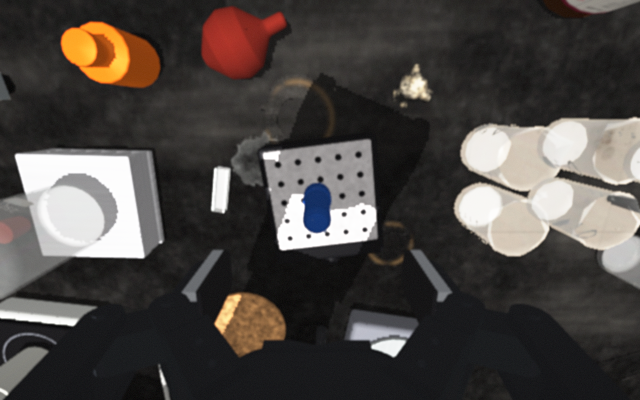

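The tube on the shaker has its cap at about (317,219), in the finger plane. The platform corners give a centre near (323,195).

```bash
python3 - <<'E'
from h import *
c={k:v for k,v in np.load('wrist.npz').items()}
for n,x,y,z in[('plat',323,195,.04),('cap',317,219,.108),('cooler',88,203,.04)]:
    print(n,(world(c,x,y,z)*1000).round(1))
E
```

```text
plat [ 643.3 -145.    40. ]
cap [ 645.6 -139.3  108. ]
cooler [635.5  71.6  40. ]
```

jog_arm(series=[[[0,0,30,0,0,0,70],[0,0,35,0,0,0,60],[0,0,18,0,0,0,60],[0,0,7,0,0,0,60],[0,0,0,0,0,0,60],[0,0,0,0,0,0,10],[0,0,0,0,0,0,10],[0,0,0,0,0,0,10],[0,0,0,0,0,0,10],[0,0,0,0,0,0,10]]])

```text
time_s: 19.3
eef_pos: [0.6452, -0.1392, 0.0683]
eef_rot: [0.001, 1.0, -0.0, 0.002]
wrist_force: [-0.5, 0.8, 5.8]
opening: 0.238
grasp_force: 59.4
```

jog_arm(series=[[[0,0,-10,0,0,0,10],[0,0,-25,0,0,0,10],[0,0,-15,0,0,0,10],[-20,-10,0,0,0,0,10],[-35,-17,0,0,0,0,10],[-35,-17,0,0,0,0,10],[-35,-17,0,0,0,0,10],[-30,-15,0,0,0,0,10],[-17,-8,0,0,0,0,10],[-8,-3,0,0,0,0,10]]])

```text
time_s: 20.3
eef_pos: [0.4626, -0.0509, 0.1167]
eef_rot: [0.0, 1.0, 0.0, 0.0]
wrist_force: [1.1, -0.3, -0.5]
opening: 0.242
grasp_force: 58.7
```

jog_arm(series=[[[0,0,20,0,0,0,10],[0,0,25,0,0,0,10],[0,0,20,0,0,0,10],[0,0,10,0,0,0,10],[0,0,4,0,0,0,10],[0,0,0,0,0,0,10],[0,0,0,0,0,0,10],[0,0,0,0,0,0,10],[0,0,0,0,0,0,10],[0,0,0,0,0,0,10]]])

```text
time_s: 21.3
eef_pos: [0.4643, -0.0518, 0.0378]
eef_rot: [0.0, 1.0, -0.0, 0.0]
wrist_force: [0.5, 0.4, -0.9]
opening: 0.238
grasp_force: 58.7
```

jog_arm(series=[[[0,0,2.5,0,0,0,10],[0,0,1.5,0,0,0,10],[0,0,0,0,0,0,10],[0,0,0,0,0,0,60],[0,0,0,0,0,0,60],[0,0,0,0,0,0,60],[0,0,-10,0,0,0,60],[0,0,-25,0,0,0,60],[0,0,-40,0,0,0,85],[0,0,-40,0,0,0,85]]])

```text
time_s: 22.3
eef_pos: [0.4632, -0.0515, 0.1496]
eef_rot: [-0.0, 1.0, -0.0, -0.001]
wrist_force: [1.0, 0.2, 0.6]
opening: 0.988
grasp_force: 0.0
```

jog_arm(series=[[[0,0,-40,0,0,0,85],[0,0,-20,0,0,0,85],[15,-13,0,0,0,0,85],[30,-25,0,0,0,0,85],[30,-25,0,0,0,0,85],[30,-26,0,0,0,0,85],[30,-26,0,0,0,0,85],[18,-15,0,0,0,0,85],[9,-7,0,0,0,0,85],[0,0,0,0,0,0,85]]])

```text
time_s: 23.3
eef_pos: [0.6262, 0.0859, 0.2083]
eef_rot: [0.0, 1.0, 0.001, -0.0]
wrist_force: [-0.5, 0.1, -0.7]
opening: 0.995
grasp_force: 0.0
```

```bash
python3 - <<'E'
from h import *
c=snap('wrist'); cv2.imwrite('pics/w4.png',c['frame']); print(ctrl.get_obs()['eef_pos'])
E
```

```text
[0.62550985 0.08512875 0.208199  ]
```

View pics/w4.png

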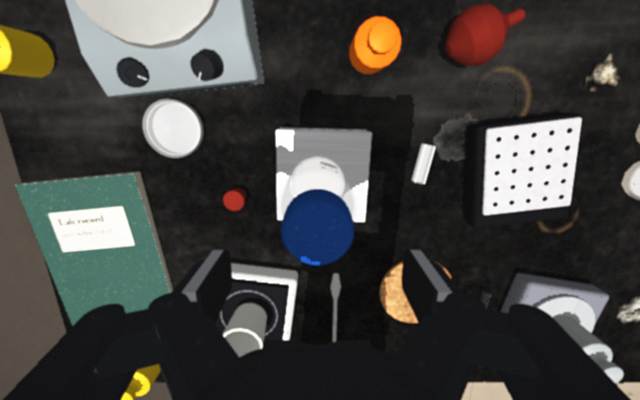

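The bottle cap is at (317,227) between the fingers, and the crucible stands upright on the hotplate. The shaker is now free, with its platform centre at about (531,167), and the cooler top is centred near (323,175).

```bash
python3 - <<'E'
from h import *
c={k:v for k,v in np.load('wrist.npz').items()}
for n,x,y,z in[('plat',531,166.5,.04),('cap',317,227,.181),('cooler',323,175,.04)]:
    print(n,(world(c,x,y,z)*1000).round(1))
E
```

```text
plat [ 642.8 -143.9   40. ]
cap [630.6  85.4 181. ]
cooler [633.1  78.5  40. ]
```

jog_arm(series=[[[0,0,25,0,0,0,85],[0,0,20,0,0,0,85],[0,0,10,0,0,0,85],[0,0,4,0,0,0,85],[0,0,0,0,0,0,85],[0,0,0,0,0,0,30],[0,0,0,0,0,0,30],[0,0,0,0,0,0,30],[0,0,0,0,0,0,30],[0,0,0,0,0,0,30]]])

```text
time_s: 24.35
eef_pos: [0.627, 0.0854, 0.1508]
eef_rot: [-0.0, 1.0, -0.0, 0.001]
wrist_force: [0.5, -0.6, 6.8]
opening: 0.529
grasp_force: 62.2
```

jog_arm(series=[[[0,0,-10,0,0,0,30],[0,0,-20,0,0,0,30],[0,0,-10,0,0,0,30],[1,15,0,0,0,0,30],[2,30,0,0,0,0,30],[2,35,0,0,0,0,30],[3,40,0,0,0,0,30],[3,40,0,0,0,0,30],[2,35,0,0,0,0,30],[1,20,0,0,0,0,30]]])

```text
time_s: 25.35
eef_pos: [0.639, -0.1335, 0.1882]
eef_rot: [0.0, 1.0, -0.001, -0.001]
wrist_force: [0.0, 0.5, -2.8]
opening: 0.532
grasp_force: 61.8
```

jog_arm(series=[[[0,10,0,0,0,0,30],[0,5,0,0,0,0,30],[0,0,15,0,0,0,30],[0,0,13,0,0,0,30],[0,0,5,0,0,0,30],[0,0,0,0,0,0,30],[0,0,0,0,0,0,30],[0,0,0,0,0,0,30],[0,0,0,0,0,0,30],[0,0,0,0,0,0,30]]])

```text
time_s: 26.35
eef_pos: [0.6401, -0.1448, 0.1568]
eef_rot: [0.0, 1.0, -0.0, 0.0]
wrist_force: [0.1, 0.7, -3.7]
opening: 0.531
grasp_force: 61.8
```

jog_arm(series=[[[0,0,4,0,0,0,30],[0,0,2,0,0,0,30],[0,0,1,0,0,0,30],[0,0,0,0,0,0,30],[0,0,0,0,0,0,85],[0,0,0,0,0,0,85],[0,0,0,0,0,0,85],[0,0,0,0,0,0,85],[0,0,-20,0,0,0,85],[0,0,-40,0,0,0,85]]])

```text
time_s: 27.35
eef_pos: [0.6375, -0.1438, 0.2055]
eef_rot: [-0.002, 1.0, -0.0, -0.004]
wrist_force: [0.2, -0.5, 0.1]
opening: 0.993
grasp_force: 0.0
```

jog_arm(series=[[[-20,-10,0,0,0,0,85],[-38,-20,0,0,0,0,85],[-38,-20,0,0,0,0,85],[-38,-20,0,0,0,0,85],[-25,-14,20,0,0,0,85],[-16,-9,30,0,0,0,85],[0,0,10,0,0,0,85],[0,0,0,0,0,0,85],[0,0,0,0,0,0,85],[0,0,0,0,0,0,85]]])

```text
time_s: 28.35
eef_pos: [0.4668, -0.0527, 0.1507]
eef_rot: [0.0, 1.0, -0.0, 0.001]
wrist_force: [-0.4, 0.7, 0.4]
opening: 0.999
grasp_force: 0.0
```

```bash
python3 - <<'E'
from h import *
c=snap('wrist'); cv2.imwrite('pics/w5.png',c['frame']); print(ctrl.get_obs()['eef_pos'])
E
```

```text
[ 0.46651362 -0.05256898  0.15051122]
```

View pics/w5.png

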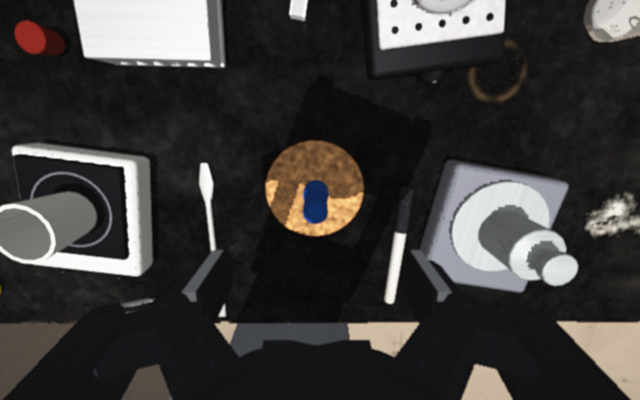

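The tube stands upright on the mat at (316,203). The crucible, weight and bottle stand on their own places.

jog_arm(series=[[[-1,0,30,0,0,0,70],[0,0,40,0,0,0,60],[0,0,28,0,0,0,60],[0,0,12,0,0,0,60],[0,0,4,0,0,0,60],[0,0,0,0,0,0,60],[0,0,0,0,0,0,10],[0,0,0,0,0,0,10],[0,0,0,0,0,0,10],[0,0,0,0,0,0,10]]])

```text
time_s: 29.4
eef_pos: [0.465, -0.0519, 0.0367]
eef_rot: [0.0, 1.0, -0.0, 0.001]
wrist_force: [-0.2, 1.6, 6.7]
opening: 0.237
grasp_force: 58.8
```

jog_arm(series=[[[0,0,0,0,0,0,10],[0,0,-15,0,0,0,10],[0,0,-35,0,0,0,10],[0,0,-35,0,0,0,10],[0,0,-10,0,0,0,10],[20,-15,0,0,0,0,10],[33,-26,0,0,0,0,10],[33,-26,0,0,0,0,10],[33,-26,0,0,0,0,10],[25,-20,0,0,0,0,10]]])

```text
time_s: 30.4
eef_pos: [0.6093, 0.0629, 0.13]
eef_rot: [-0.0, 1.0, 0.0, 0.0]
wrist_force: [0.5, 0.0, 0.1]
opening: 0.236
grasp_force: 58.9
```

jog_arm(series=[[[15,-11,0,0,0,0,10],[7,-4,0,0,0,0,10],[0,0,15,0,0,0,10],[0,0,22,0,0,0,10],[0,0,12,0,0,0,10],[0,0,4,0,0,0,10],[0,0,0,0,0,0,10],[0,0,0,0,0,0,10],[0,0,0,0,0,0,10],[0,0,0,0,0,0,10]]])

```text
time_s: 31.4
eef_pos: [0.6306, 0.0762, 0.0783]
eef_rot: [0.0, 1.0, -0.0, 0.001]
wrist_force: [-0.5, -0.6, -0.0]
opening: 0.237
grasp_force: 58.9
```

jog_arm(series=[[[2,-3,4,0,0,0,10],[0,0,3,0,0,0,10],[0,0,1,0,0,0,10],[0,0,0,0,0,0,10],[0,0,0,0,0,0,60],[0,0,0,0,0,0,60],[0,0,0,0,0,0,60],[0,0,-10,0,0,0,60],[0,0,-30,0,0,0,60],[0,0,-40,0,0,0,60]]])

```text
time_s: 32.4
eef_pos: [0.6302, 0.0793, 0.1483]
eef_rot: [-0.0, 1.0, -0.0, -0.002]
wrist_force: [0.7, 0.4, -0.1]
opening: 0.698
grasp_force: 0.0
```

jog_arm(series=[[[0,0,-30,0,0,0,60],[-30,20,-20,0,0,0,60],[-40,20,0,0,0,0,60],[-40,20,0,0,0,0,60],[-40,20,0,0,0,0,60],[-40,0,0,0,0,0,60],[-30,0,0,0,0,0,60],[-20,0,0,0,0,0,60],[0,0,0,0,0,0,60],[0,0,0,0,0,0,60]]])

```text
time_s: 33.4
eef_pos: [0.3928, -0.0009, 0.2002]
eef_rot: [0.0, 1.0, -0.0, 0.001]
wrist_force: [-0.4, -0.2, 0.7]
opening: 0.7
grasp_force: 0.0
```

```bash
python3 - <<'E'
from h import *
for n in('top','scene'):
    c=snap(n); cv2.imwrite(f'pics/{n}1.png',cv2.resize(c['frame'][130:290,240:460] if n=='top' else c['frame'][140:320,180:460],None,fx=2.8,fy=2.8,interpolation=cv2.INTER_CUBIC))
from scipy.spatial.transform import Rotation as Ro
for n in('top','scene'):
    c={k:v for k,v in np.load(n+'.npz').items()}; v,u=np.mgrid[:400,:640]; z=c['z_map']
    P=np.stack([(u-c['cx'])/c['fx']*z,(v-c['cy'])/c['fy']*z,z],-1)@Ro.from_quat(c['rotation'],scalar_first=True).as_matrix().T+c['xyz']
    for nm,x,y,h in[('weight',.437,-.225,.112),('cruc',.454,.168,.09),('bottle',.643,-.144,.181),('tube',.632,.08,.108)]:
        q=P[(np.hypot(P[...,0]-x,P[...,1]-y)<.045)&(abs(P[...,2]-h)<.01)&(z>0)]
        if len(q)>5: print(n,nm,q[:,2].max().round(4),np.round(cv2.minEnclosingCircle((q[:,:2]*1000).astype(np.float32))[0],1),len(q))
E
```

```text
top weight 0.1164 [ 433.5 -222.7] 79
top cruc 0.0961 [452.4 170.6] 83
top bottle 0.186 [ 640.6 -143.5] 301
top tube 0.1146 [629.2  81.6] 53
scene weight 0.1172 [ 434.7 -225.6] 82
scene cruc 0.0933 [453.9 165.5] 93
scene bottle 0.1854 [ 642.4 -146.9] 308
scene tube 0.1112 [632.   77.5] 47
```

View pics/top1.png

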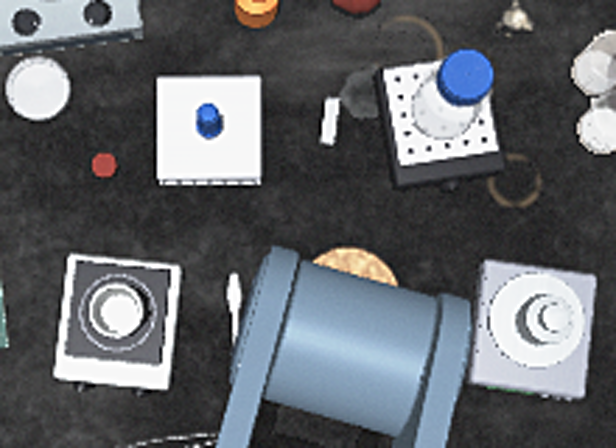

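View pics/scene1.png

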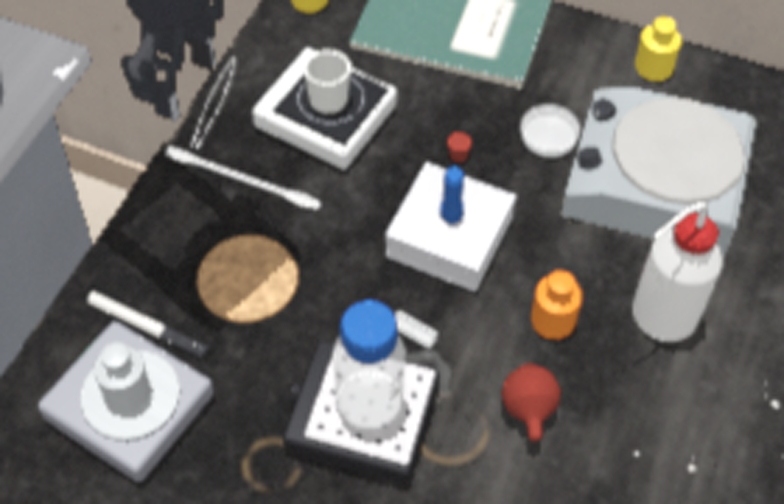

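All four things stand upright in the middle of their places: weight on the pan, crucible on the glass, bottle on the shaker and tube on the cooler. The measured centres are within about 3 mm of the targets, and the arm is clear.

```bash
python3 -c "
from bench import ctrl
print(ctrl.hand_in())"
```

```text
the job is handed in; nothing more can be done
None
```

I rearranged all four things and handed the job in at about 33 s: each stands upright within about 3 mm of the middle of its place by camera, but the hand-in returned no verdict.

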